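# Free the latched key of a cassette recorder

### The job

One of the four identical white keys on the cassette recorder is latched part-way down. Feel for it with light taps, press that key further in until its catch lets go, then take the finger away so that it springs up level with the others. Do not push any other key in more than a light tap's way (never near its stop), and do not pick up or shift the battery, the wooden doll or the loose tape.

Things in the scene. Friction and masses are not known exactly. Their poses are not given: they have to be found in the camera images.
- recorder: grey and silver cassette recorder lying flat and fixed on the white table, 260 (its x) x 164 (its y) x 54 mm high; origin at the centre of its underside; its -x end, with the row of keys, is towards the robot, its y axis runs along the row to the left as seen from the robot; it is turned by up to 0.35 rad. Behind the keys lie a flat black tape door and a ribbed grille, no higher than 57 mm.
- place_1 (a point): fixed point on the recorder: centre of the top of a free (fully up) key at place 1 from the left (+y), 70 mm above the table; axes as the recorder's. Keys are white, 36 mm (x) by 26 mm (y), 30 mm apart, 16 mm proud of the recorder's top when up, 6 mm at the stop. Best pressed with closed fingers, their broader side along the 36 mm.
- place_2 (a point): fixed point on the recorder: centre of the top of a free (fully up) key at place 2 from the left (+y), 70 mm above the table; axes as the recorder's. All keys go straight down by 10 mm on a spring: 1 N to start, then 0.45 N per mm, 5.5 N at the stop.
- place_3 (a point): fixed point on the recorder: centre of the top of a free (fully up) key at place 3 from the left (+y), 70 mm above the table; axes as the recorder's. The latched key, at an unknown place, is 5 mm down (top 65 mm above the table) and does not give below about 3.2 N.
- place_4 (a point): fixed point on the recorder: centre of the top of a free (fully up) key at place 4 from the left (+y), 70 mm above the table; axes as the recorder's. Pressed to about 7.5 mm down (4.4 N) the latched key is let go by its catch; it springs up when the finger leaves. No other key latches.
- held (a joint): how far down (m) the one latched key, whichever place it is at, stands below its free height: 0 = fully up, grows as it is pressed, stop at 0.010. 0.005 while latched; released it returns to 0
- idle_1 (a joint): how far down (m) one of the three other keys (it is not told at which place) stands below its free height: 0 = fully up, grows as it is pressed, stop at 0.010. 
- idle_2 (a joint): how far down (m) one of the three other keys (it is not told at which place) stands below its free height: 0 = fully up, grows as it is pressed, stop at 0.010. 
- idle_3 (a joint): how far down (m) one of the three other keys (it is not told at which place) stands below its free height: 0 = fully up, grows as it is pressed, stop at 0.010. 
- battery: loose upright D cell, black with a brass-coloured upper part, 33 mm across, 61 mm high, 0.14 kg, origin at the centre of its foot, standing beside the recorder; to be left alone
- doll: loose red painted wooden doll, 57 mm across, 88 mm high, 0.09 kg, origin at the centre of its foot, standing beside the recorder; to be left alone
- cassette: loose black tape cassette with a white label lying flat, 64 x 100 x 10 mm, 0.06 kg, origin at the centre of its underside; to be left alone

How it is judged (in metres and radians):
On the way:
1. the latched key is pressed further in, past its catch (value of joint held above 0.007 m), for 0.03 s.
At the end, for the whole second after the job is handed in: the key that was latched and the three others all stand fully up (within 1.5 mm), and the battery, doll and cassette are within 15 mm of where they stood (value of joint each of held, idle_1, idle_2, idle_3 below 0.0015 m and distance of each of battery, doll, cassette from where it was at the start of the episode below 0.015 m); the robot touches nothing.
It fails at once if another key is pushed in more than 7.5 mm of its 10 mm (value of joint any of idle_1, idle_2, idle_3 above 0.0075 m).
It fails at once if the battery, the doll or the cassette is shifted by more than 15 mm, lifted by more than 5 mm or tipped (distance of any of battery, doll, cassette from where it was at the start of the episode above 0.015 m or height (world z) of any of battery, doll, cassette above 0.005 m or angle between any of battery, doll, cassette's own z axis and vertical above 0.3 rad).
It also fails if it takes over 42 s, if anything falls off the work surface, if the arm or the gripper's body presses on something with over 40 N, if the wrist force passes 120 N, or if a joint passes its speed limit or range.

### The arm

A 6-joint arm with a two-finger parallel gripper is mounted at the origin on the work surface. World frame = base frame: x ahead of the robot, y to its left, z up, the work surface at z = 0. Lengths are in m, angles in degrees, forces in N, time in s.
With the tool pointing down it reaches from about 0.325 to 0.775 m from the base axis. Payload 9.3 kg.
Tool frame: the origin (TCP) lies at the very end of the fingers, on their centre line; the grasp point (between the pads) lies 19 mm behind it; z points along the fingers, x is the direction in which the jaws open and shut, and the axes are right-handed (so a half turn about z gives the same grasp; the last joint's range is limited). The gripper opens to 85 mm and grips with 20 to 120 N. Pads are 22 mm wide; open, the fingers measure 114 mm over their backs; the gripper's body (76 mm by 85 mm) begins 54 mm behind the grasp point. The pads swing forward as they close: fully open they stand 13 mm farther back than shut.
Start: joints at [-84.603, 14.817, 1.232, 76.415, 0, 81.257], TCP at [0.134, -0.533, 0.231] pointing down, gripper open.
Joint ranges: [-174.27, 174.27], [-52.1, 104.24], [-59.71, 78.15], [-110.17, 111.67], [-87.03, 83.33], [-180, 180]. Speed limits (degrees/s): [127.2, 127.2, 159.86, 180, 180, 180].

### API

Orientations are given as a 3x3 rotation matrix whose columns are the frame's x, y, z axes.
In Python, from bench import monitor, imaging, job, spotter gives the robot as it stands. The module is installed in compiled form; this text tells all that it offers.
- The arm moves only by the shell command python3 -m crank 'ROWS' [FORCE]. ROWS is JSON, a list of rows, each a list of 3 entries, a list of its own where there are three numbers: the shift along the tool's x, y, z in m, then the turn about the tool's z in rad, then the finger opening in m, from 0 to 0.0854. In form: [[[x, y, z], spin, hand], ...]. A call has 1 to 8 rows; each row is the pose to reach, as a shift and turn from the pose measured when the call began, along the tool's axes at that moment; what a row does not reach only later rows make up. A row lasts 1/8 s, in which the tool goes at most 62.5 mm and 10.7 degrees, less where a joint would pass 70% of its speed; a pose out of reach is approached as far as the arm can. A call with a gripper value outside its range is refused whole. The fingers move at their own pace and stop on an object; FORCE is the grip in N (left out, the last holds). Time passes only in rows, so rows that repeat a pose let the fingers close. It gives the time, the measured TCP pose, the force and the opening at its end, in the units of the state.
- monitor.get_obs(): the state, without advancing time (a new reading comes with each control period).
- imaging.camera(name): name is "scene" or "top" or "wrist"; returns a dict with "image" (400x640x3 uint8, blue, green, red), "camera_matrix" (3x3 intrinsics, pixels), "world_from_camera" (4x4, takes a point from camera to world coordinates); the wrist camera has in their place "tool_from_camera" (4x4, takes a point from camera to tool coordinates, whose origin is the TCP and whose axes are the tool frame's). Camera axes: x right, y up, looking along -z (the intrinsics and any distortion apply to the point x, -y, -z); pixel columns grow to the right and rows downward; lengths in m; the calibration is good to about 2 mm. A picture is of the moment at which its call begins: read the wrist's pose just before it. There is no depth.
- job.finish_job(): hands the job in, once; it reports no verdict.
Trained networks look in a picture, given as the dict that the camera call returned (one of the last four; its "shot" number tells which), for a name from the list of things; names that differ only in an ending like _2 or _b are one class to them, and where a whole thing is asked for, a point or a joint stands for the part that bears it (a point fixed in the world has none). Each returns a list of dicts, best first, with "conf" (0 to 1); they miss things now and then, are a little off and sometimes report something else, mostly with a low value. They report only what shows in the picture. A call takes as long as a camera call.
- spotter.masks_of(picture, name): "region" (400x640 bool, what is visible of it) and "box" ([left, top, right, bottom] in pixels, round what is visible of it).
- spotter.mark_of(picture, name): "point" ([row, column] in pixels: a listed point, or the origin of a listed thing).
The state is a dict: "clock": time; "qpos": joint angles; "qd": joint speeds; "joint_efforts": joint torques, N m; "eef_pos": TCP position; "ee_rot": TCP orientation; "force": force on the tool from outside, world axes, zero at the start; "wrist_torque": the same for the moment, N m; "opening": finger opening in m.
Only numpy, scipy, OpenCV 4.12 (cv2) and the standard library are available. Lean on these libraries where they do the work, as an engineer would, in place of code of your own. Each camera call takes 0.05 s, during which the arm holds its last target. There are 200 camera calls.

## Working session

There is one attempt and no reset: what is moved stays moved. The work goes in short steps, Python scripts to look and compute and a shell command to move; the robot and the scene stay as the last step left them, time stands still between calls to the robot, and variables do not carry over. Pictures are saved under pics/ and viewed, about 8 in all and at most 12, crops included, and the job is handed in when it is done.

```bash
mkdir -p pics; cat > h.py <<'E'
import numpy as np, cv2
from bench import monitor, imaging, job, spotter
def ray(p,rc):
    K=p["camera_matrix"]
    if "world_from_camera" in p: T=np.array(p["world_from_camera"])
    else:
        o=p["obs"]; W=np.eye(4); W[:3,:3]=o["ee_rot"]; W[:3,3]=o["eef_pos"]; T=W@np.array(p["tool_from_camera"])
    r,c=rc; x=(c-K[0][2])/K[0][0]; y=(r-K[1][2])/K[1][1]
    return T[:3,3], T[:3,:3]@np.array([x,-y,-1])
def at(p,rc,z):
    o,d=ray(p,rc); return o+d*(z-o[2])/d[2]
def shot(n):
    o=monitor.get_obs(); p=imaging.camera(n); p["obs"]=o; return p
E
python3 - <<'E'
from h import *
np.set_printoptions(precision=4,suppress=True)
o=monitor.get_obs(); print(o["eef_pos"],o["ee_rot"],o["force"],o["opening"],o["clock"])
ims=[]
for n in ("top","scene"):
    p=shot(n); ims.append(p["image"]); cv2.imwrite(f"pics/{n}0.png",p["image"])
    print(n,np.array(p["world_from_camera"])[:3,3])
    for t,z in [("place_1",.07),("place_2",.07),("place_3",.07),("place_4",.07),("recorder",0),("battery",0),("doll",0),("cassette",0)]:
        for m in spotter.mark_of(p,t)[:4]: print(t,np.round(m["conf"],2),np.round(m["point"]),at(p,m["point"],z))
E
```

```text
[ 0.1343 -0.5331  0.2306] [[ 0.2443 -0.9697 -0.0001]
 [-0.9697 -0.2443  0.0014]
 [-0.0014 -0.0002 -1.    ]] [ 0.7921  0.575  -0.0947] 0.08524091714910276 0.0
top [0.5133 0.0259 0.8309]
place_1 0.86 [268. 388.] [ 0.4614 -0.1065  0.07  ]
place_1 0.82 [264. 371.] [ 0.4697 -0.0732  0.07  ]
place_1 0.8 [261. 352.] [ 0.4751 -0.0373  0.07  ]
place_1 0.58 [257. 339.] [ 0.4832 -0.011   0.07  ]
place_2 0.86 [268. 388.] [ 0.4614 -0.1065  0.07  ]
place_2 0.82 [264. 371.] [ 0.4697 -0.0732  0.07  ]
place_2 0.8 [261. 352.] [ 0.4751 -0.0373  0.07  ]
place_2 0.58 [257. 339.] [ 0.4832 -0.011   0.07  ]
place_3 0.86 [268. 388.] [ 0.4614 -0.1065  0.07  ]
place_3 0.82 [264. 371.] [ 0.4697 -0.0732  0.07  ]
place_3 0.8 [261. 352.] [ 0.4751 -0.0373  0.07  ]
place_3 0.58 [257. 339.] [ 0.4832 -0.011   0.07  ]
place_4 0.86 [268. 388.] [ 0.4614 -0.1065  0.07  ]
place_4 0.82 [264. 371.] [ 0.4697 -0.0732  0.07  ]
place_4 0.8 [261. 352.] [ 0.4751 -0.0373  0.07  ]
place_4 0.58 [257. 339.] [ 0.4832 -0.011   0.07  ]
recorder 0.86 [215. 365.] [ 0.5705 -0.0732  0.    ]
battery 0.54 [274. 435.] [ 0.4421 -0.2171  0.    ]

[... 427 characters left out ...]
  ]
place_2 0.88 [198. 262.] [ 0.4784 -0.0405  0.07  ]
place_2 0.67 [191. 272.] [ 0.4805 -0.0133  0.07  ]
place_2 0.6 [201. 248.] [ 0.465 -0.069  0.07 ]
place_3 0.92 [206. 239.] [ 0.4619 -0.0918  0.07  ]
place_3 0.88 [198. 262.] [ 0.4784 -0.0405  0.07  ]
place_3 0.67 [191. 272.] [ 0.4805 -0.0133  0.07  ]
place_3 0.6 [201. 248.] [ 0.465 -0.069  0.07 ]
place_4 0.92 [206. 239.] [ 0.4619 -0.0918  0.07  ]
place_4 0.88 [198. 262.] [ 0.4784 -0.0405  0.07  ]
place_4 0.67 [191. 272.] [ 0.4805 -0.0133  0.07  ]
place_4 0.6 [201. 248.] [ 0.465 -0.069  0.07 ]
recorder 0.91 [250. 281.] [ 0.5733 -0.0737  0.    ]
battery 0.55 [252. 192.] [ 0.441  -0.2161  0.    ]
doll 0.83 [198. 318.] [0.5221 0.0838 0.    ]
```

View pics/top0.png

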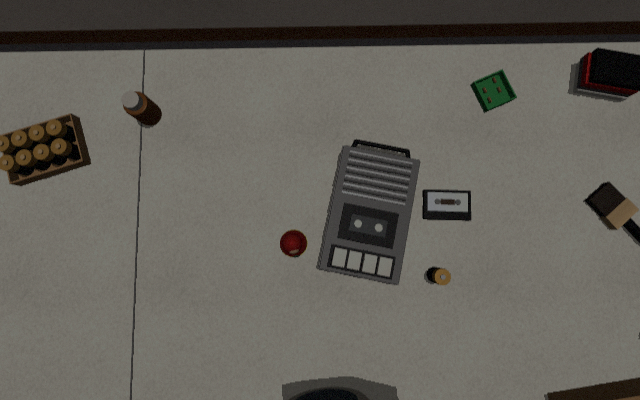

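View pics/scene0.png

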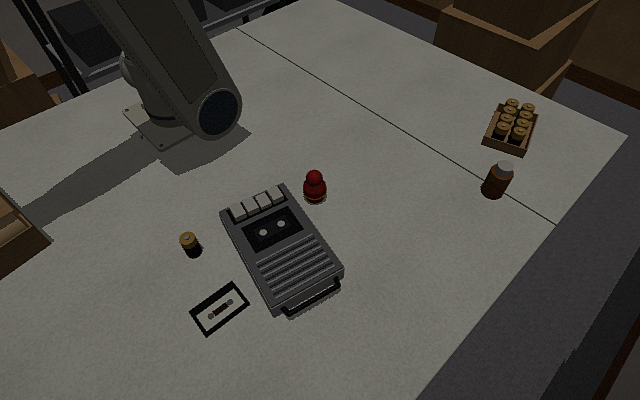

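The recorder's key row runs from about (339,258) to (385,267) in the top view, yaw about −0.22 rad. The doll is at (293,243), the battery at (438,276) and the cassette at (446,204). I'm moving above the keys with the fingers closed.

```bash
python3 -m crank '[[[-0.04,-0.045,0],-0.14,0],[[-0.08,-0.09,0],-0.28,0],[[-0.12,-0.135,0],-0.42,0],[[-0.16,-0.18,0],-0.56,0],[[-0.2,-0.225,0],-0.7,0],[[-0.24,-0.27,0],-0.84,0],[[-0.28,-0.315,0],-0.98,0],[[-0.32,-0.36,0],-1.1,0]]'; python3 - <<'E'
from h import *
np.set_printoptions(precision=4,suppress=True)
o=monitor.get_obs(); print(o["eef_pos"],o["ee_rot"],o["qpos"],o["force"],o["opening"])
T=np.array([0.45,-0.055,0.23])-o["eef_pos"]; print(np.array(o["ee_rot"]).T@T)
E
```

```text
clock: 1.9
eef_pos: [0.4061, -0.1333, 0.2316]
ee_rot: [[0.976, -0.218, 0.001], [-0.218, -0.976, -0.001], [0.001, 0.0, -1.0]]
force: [0.6, -1.1, -0.4]
opening: -0.0001
[ 0.4061 -0.1333  0.2316] [[ 0.9759 -0.2181  0.0009]
 [-0.2181 -0.9759 -0.0006]
 [ 0.001   0.0004 -1.    ]] [-29.452    2.7571 -13.5153  73.6646  -0.0022  73.1471] [ 0.6199 -1.1327 -0.371 ] -6.0712304014791325e-05
[ 0.0257 -0.086   0.0016]
```

```bash
python3 -m crank '[[[0.013,-0.043,0],0,0],[[0.026,-0.086,0],0,0],[[0.026,-0.086,0],0,0]]'; python3 - <<'E'
from h import *
np.set_printoptions(precision=4,suppress=True)
p=shot("wrist"); cv2.imwrite("pics/w1.png",p["image"]); print(p["tool_from_camera"])
for t,z in [("place_1",.07),("recorder",0)]:
    for m in spotter.mark_of(p,t)[:5]: print(t,np.round(m["conf"],2),np.round(m["point"]),at(p,m["point"],z))
F=[]
for i in range(6):
    imaging.camera("top"); F.append(monitor.get_obs()["force"])
print(np.array(F), monitor.get_obs()["eef_pos"])
E
```

```text
clock: 2.28
eef_pos: [0.4511, -0.0528, 0.2315]
ee_rot: [[0.977, -0.214, 0.001], [-0.214, -0.977, -0.0], [0.001, 0.0, -1.0]]
force: [-0.8, 0.0, 1.0]
opening: -0.0
[[ 1.     -0.0001  0.0001 -0.0002]
 [-0.     -0.9639 -0.2662 -0.0663]
 [ 0.0001  0.2662 -0.9639 -0.1428]
 [ 0.      0.      0.      1.    ]]
place_1 0.9 [224. 343.] [ 0.4636 -0.0986  0.07  ]
place_1 0.78 [164. 343.] [ 0.4753 -0.0419  0.07  ]
recorder 0.81 [167. 430.] [ 0.5707 -0.0788  0.    ]
recorder 0.57 [224. 344.] [ 0.464  -0.1237  0.    ]
[[-0.1502 -0.5805  0.0251]
 [ 0.258   0.4501 -0.5736]
 [-0.3285 -0.7435  0.1931]
 [ 0.5898  0.6553  0.536 ]
 [ 0.2413  0.2484  0.1964]
 [ 0.1451  1.0255 -0.5916]] [ 0.45   -0.0558  0.2317]
```

View pics/w1.png

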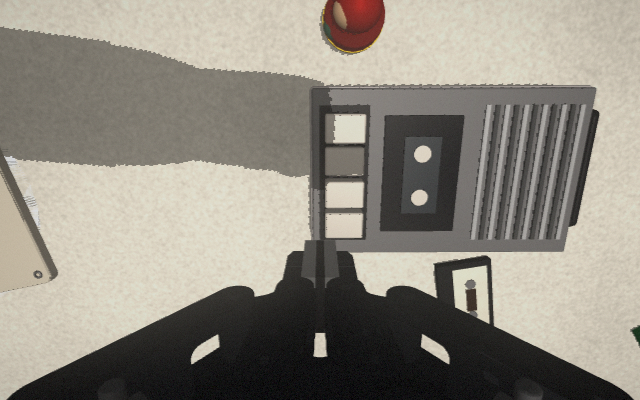

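The wrist view shows the four keys at columns of about 345 and rows 128, 161, 194 and 226. Key 2 is darkened, but that is the arm's shadow. The recorder's edges are nearly parallel to the image axes.

```bash
python3 - <<'E'
from h import *
np.set_printoptions(precision=4,suppress=True)
p=shot("wrist"); P=[]
w=p["image"][80:260,290:390]; 
g=cv2.cvtColor(p["image"],cv2.COLOR_BGR2GRAY); print("col345",g[105:245:2,345]); 
for r in (128,161,194,226): print(r,g[r,310:380:2])
for rc in [(128,348),(161,345),(194,344.5),(226,344)]: P.append(at(p,rc,.07)); print(P[-1])
for rc in [(87,311),(87,596),(251,565)]: print("corner",at(p,rc,.054))
o=p["obs"]; R=np.array(o["ee_rot"]); print(o["eef_pos"],R)
for q in P: print(R.T@(q-o["eef_pos"]))
E
```

```text
col345 [ 72  75  68 201 218 218 218 218 218 217 217 217 217 217 218 216 215 152
  54  89 187 125 115 122 118 118 119 116 116 120 118 115 115 105  52  88
  93 201 218 217 216 218 215 216 213 214 212 212 210 201  94  90 133 214
 215 212 214 210 211 210 212 208 206 205 209  60 120 122 119 118]
128 [ 95  72  71  75  75  47  48  54 105 119 120 121 200 215 216 217 220 216
 218 218 218 218 216 218 219 216 219 205  97  68 124 128 132 129 129]
161 [101  76  73  76  80  53  49  48 105 119 116 118 119 119 117 117 120 115
 118 120 119 120 119 120 117 119 116  81  66  67 125 125 127 126 123]
194 [123 126 118 128 126  88  69  58 158 209 211 212 214 212 213 215 215 215
 215 215 216 214 215 216 213 215 210 104  62 118 123 126 123 120 123]
226 [154 140 103 126 126  70  64  51 156 208 206 205 209 208 208 207 209 208
 208 207 208 208 209 209 211 210 192  58  80 119 120 122 117 116 122]
[ 0.4845 -0.0154  0.07  ]
[ 0.4761 -0.0433  0.07  ]
[ 0.4696 -0.0731  0.07  ]
[ 0.4628 -0.1037  0.07  ]
corner [0.4605 0.0258 0.054 ]
corner [ 0.709  -0.0301  0.054 ]
corner [ 0.6768 -0.1855  0.054 ]
[ 0.45   -0.0558  0.2317] [[ 0.9756 -0.2196  0.0011]
 [-0.2196 -0.9756 -0.0007]
 [ 0.0012  0.0004 -1.    ]]
[ 0.0246 -0.0471  0.1617]
[ 0.0225 -0.018   0.1617]
[0.0227 0.0126 0.1618]
[0.0228 0.0439 0.1618]
```

```bash
python3 -m crank '[[[0.023,0.013,0.05],0,0],[[0.023,0.013,0.1],0,0],[[0.023,0.013,0.135],0,0],[[0.023,0.013,0.15],0,0],[[0.023,0.013,0.158],0,0],[[0.023,0.013,0.1625],0,0],[[0.023,0.013,0.1645],0,0],[[0.023,0.013,0.1645],0,0]]'; cat > tap.py <<'E'
from h import *
np.set_printoptions(precision=4,suppress=True)
F=[]
for i in range(6): imaging.camera("wrist"); F.append(monitor.get_obs()["force"])
o=monitor.get_obs(); print(np.mean(F,0),np.array(F)[:,2],o["eef_pos"],o["clock"])
E
python3 tap.py
```

```text
clock: 3.78
eef_pos: [0.4701, -0.0737, 0.0677]
ee_rot: [[0.976, -0.219, 0.002], [-0.219, -0.976, -0.001], [0.002, 0.001, -1.0]]
force: [-1.6, -0.6, 1.6]
opening: 0.0
[-0.9959 -1.2511  1.9672] [2.2576 2.4274 1.179  2.8174 1.2968 1.825 ] [ 0.47   -0.0736  0.0675] 4.075
```

Key 3 pushes back with about 2 N at z = 67.5 mm, so it is free. Next, key 2.

```bash
python3 -m crank '[[[0,0,-0.012],0,0],[[0,-0.015,-0.014],0,0],[[0,-0.03,-0.012],0,0],[[0,-0.03,-0.008],0,0],[[0,-0.03,-0.003],0,0],[[0,-0.03,0],0,0],[[0,-0.03,0],0,0]]'; python3 tap.py;
```

```text
clock: 4.95
eef_pos: [0.4764, -0.0446, 0.0671]
ee_rot: [[0.976, -0.22, 0.001], [-0.22, -0.976, -0.001], [0.001, 0.001, -1.0]]
force: [-0.4, 0.7, 0.4]
opening: 0.0002
[0.2464 0.2404 0.3774] [ 1.0451 -0.165   0.7717  0.1619  0.4783 -0.0279] [ 0.4767 -0.0445  0.0676] 5.25
```

Key 2 shows almost no force. I'm going 1.5 mm lower to confirm: a free key would give about 2.8 N, the latched one about 0.

```bash
python3 -m crank '[[[0,0,0.0015],0,0],[[0,0,0.0015],0,0]]'; python3 tap.py;
```

```text
clock: 5.5
eef_pos: [0.4766, -0.0445, 0.066]
ee_rot: [[0.976, -0.22, 0.002], [-0.22, -0.976, -0.001], [0.002, 0.001, -1.0]]
force: [0.4, -0.1, 0.2]
opening: 0.0001
[-0.0737  0.5213 -0.1329] [-0.6531 -0.2655  0.3221 -0.5684 -0.2394  0.607 ] [ 0.4767 -0.0445  0.0661] 5.8
```

Still no force, so key 2 is the latched one. Pressing it to about 9 mm down.

```bash
python3 -m crank '[[[0,0,0.0025],0,0],[[0,0,0.004],0,0],[[0,0,0.0052],0,0],[[0,0,0.0052],0,0]]'; python3 tap.py;
```

```text
clock: 6.3
eef_pos: [0.4769, -0.0445, 0.061]
ee_rot: [[0.976, -0.22, 0.002], [-0.22, -0.976, -0.001], [0.002, 0.001, -1.0]]
force: [0.2, 0.4, 4.9]
opening: -0.0001
[0.1864 0.2308 4.5551] [4.857  4.6194 4.8763 4.2213 4.2807 4.4759] [ 0.4769 -0.0445  0.061 ] 6.6
```

```bash
python3 -m crank '[[[0,0,0.0007],0,0],[[0,0,0.0007],0,0]]'; python3 tap.py; python3 -m crank '[[[0,0,-0.003],0,0],[[0,0,-0.0055],0,0],[[0,0,-0.0065],0,0],[[0,0,-0.0065],0,0]]'; python3 tap.py
```

```text
clock: 6.85
eef_pos: [0.4769, -0.0445, 0.0603]
ee_rot: [[0.976, -0.22, 0.002], [-0.22, -0.976, -0.001], [0.002, 0.001, -1.0]]
force: [-0.6, 0.6, 6.1]
opening: 0.0001
[-0.4672  0.3226  4.996 ] [4.4802 5.5295 4.9968 5.1428 4.7465 5.0805] [ 0.4768 -0.0445  0.0603] 7.15
clock: 7.65
eef_pos: [0.4768, -0.0445, 0.0669]
ee_rot: [[0.976, -0.22, 0.002], [-0.22, -0.976, -0.001], [0.002, 0.001, -1.0]]
force: [0.4, -0.4, 2.1]
opening: 0.0
[ 0.2369 -0.3912  2.5621] [1.9671 1.8803 2.627  3.4496 3.2798 2.1687] [ 0.4768 -0.0445  0.0668] 7.95
```

At the same height key 2 now pushes back with 2.5 N where it gave 0 before, so it has been released. Retreating and taking a look.

```bash
python3 -m crank '[[[0,0,-0.01],0,0],[[0,0,-0.05],0,0],[[0,0,-0.1],0,0],[[-0.025,0,-0.15],0,0],[[-0.025,0.01,-0.165],0,0],[[-0.025,0.01,-0.165],0,0]]'; python3 - <<'E'
from h import *
p=shot("wrist"); q=shot("scene")
a=cv2.resize(p["image"][60:280,240:520],None,fx=1.4,fy=1.4); b=cv2.resize(q["image"][160:350,160:350],(308,308))
cv2.imwrite("pics/end.png",np.hstack([a,b])); print(p["obs"]["eef_pos"],p["obs"]["force"])
for t in ("battery","doll","cassette"):
    for m in spotter.mark_of(q,t)[:1]: print(t,at(q,m["point"],0))
E
```

```text
clock: 8.7
eef_pos: [0.4502, -0.0492, 0.2324]
ee_rot: [[0.975, -0.22, 0.004], [-0.22, -0.975, -0.002], [0.004, 0.001, -1.0]]
force: [-0.2, 0.4, -0.7]
opening: -0.0001
[ 0.45021408 -0.04918852  0.23241709] [-0.15003764  0.44775519 -0.70758601]
battery [ 0.4468369  -0.22144123  0.        ]
doll [0.51833108 0.07906008 0.        ]
cassette [ 0.59620817 -0.24963052  0.        ]
```

View pics/end.png

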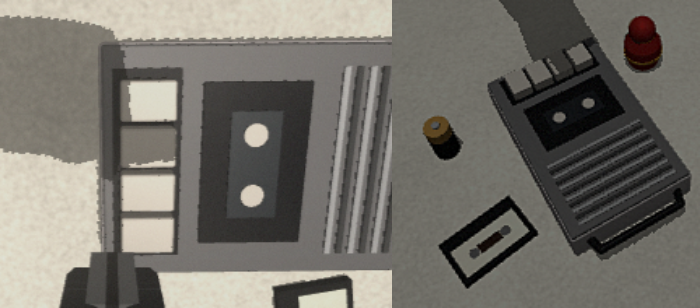

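All four keys look level in the crop (left column, about x 150, y 100–235), and the loose things stand where they were. The arm is clear.

```bash
python3 -c "
from bench import job; print(job.finish_job())"
```

```text
the job is handed in; nothing more can be done
None
```

The latched key was at place 2; I pressed it past its catch, let it spring up, and handed the job in at about 9 s of the 42 s allowed.

- **Finding it:** I tapped key 3 first, and it pushed back with about 2 N at 2.5 mm down, so it was free. Key 2 gave about 0 N at both 67.6 mm and 66.1 mm, so its top stood low. I did not touch keys 1 and 4.
- **Pressing it:** I pushed key 2 to a finger height of 60.3 mm, about 9.7 mm down, where it pushed back with about 5.0 N. By force alone the depth works out nearer 9 mm. Either way it is past the 7.5 mm at which the catch lets go.
- **Checking it:** On the way up, key 2 pushed back with about 2.5 N at 66.8 mm, where it had given nothing before, so the catch had let go.
- **Last look:** In the final picture all four keys look level, and the arm stands at z = 0.232 m, touching nothing. The battery, doll and cassette look unmoved. The network's marks for the battery and doll differ by 6 to 8 mm from the first scene picture. I put that down to the network's own error, since the arm never went near them. The cassette's mark is within 2 mm of the first top view, because the first scene picture gave no mark for it.

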